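# Find the high spot of a bent labeller roller on V-blocks

## Robot

A 7-joint arm with a two-finger parallel gripper is mounted at the origin on the work surface. World frame = base frame: x ahead of the robot, y to its left, z up, the work surface at z = 0. Lengths are in m, angles in rad, forces in N, time in s.
With the tool pointing down it reaches from about 0.4 to 0.85 m from the base axis. Payload 10.4 kg.
Tool frame: the origin (TCP) lies at the centre of the arm's flange, where the gripper is bolted on; the fingertips stand 182 mm ahead of it and the grasp point (between the pads) lies r.grasp_offset ahead of it (r.grasp_offset is the distance from the TCP to the grasp point, in m); z points along the fingers, y is the line along which they close (so a half turn about z gives the same grasp; the last joint's range is limited). The gripper opens to 87 mm and grips with 3 to 60 N. Pads are 19 mm wide; open, the fingers measure 117 mm over their backs; the gripper's body (75 mm by 190 mm) begins 51 mm behind the grasp point.
Start: joints at [-1.133, 0.332, -0.065, 1.46, 0.022, 1.35, -0.088], TCP at [0.278, 0.56, 0.405] pointing down, gripper open.
Joint ranges: [-2.6, 2.6], [-0.5, 2.12], [-1.47, 1.34], [0.16, 2.42], [-1.27, 4.41], [0.06, 2.06], [-2.6, 2.6]. Speed limits (rad/s): [2.22, 2.22, 2.79, 2.79, 3.14, 3.14, 3.14].

## Interface

Orientations are given as a unit quaternion [x, y, z, w].
In Python, from bench import status, vision, job, spotter, r gives the robot as it stands. The module is installed in compiled form; this text tells all that it offers.
- The arm moves only by the tool play_rows, never from a script. Its argument "series" is a list of rows, each a list of 6 numbers: the shift along the tool's x, y, z each as a share of 150 mm, from -1 to 1, then the turn, a rotation vector about the tool's x, y, z each as a share of 30 degrees, from -1 to 1. In form: [[x, y, z, ax, ay, az], ...]. A call has 1 to 5 rows; each row is the pose to reach, as a shift and turn from the pose commanded when the call began, along the tool's axes at that moment; what a row does not reach only later rows make up. A row lasts 1/10 s, in which the tool goes at most 50 mm and 8.59 degrees, less where a joint would pass 70% of its speed; a pose out of reach is approached as far as the arm can. A call with a number of a shift or a turn outside -1 to 1 is refused whole. A call with a gripper value outside its range is refused whole. "fingers" is the opening, from -1 (shut) to 1 (fully open), set as the call begins (left out, the last holds). The fingers move at their own pace and stop on an object; "squeeze" is the grip in N (left out, the last holds). Time passes only in rows, so rows that repeat a pose let the fingers close. It gives the time, the measured TCP pose, the force, the opening and the grip force at its end, in the units of the state.
- status.read_state(): the state, without advancing time (a new reading comes with each control period).
- vision.camera(name): name is "side" or "top"; returns the picture (420x560x3 uint8, blue, green, red); there is no depth.
- vision.calibration(name): a dict with "fx", "fy", "cx", "cy" (pixels), "D" ([k1, k2, p1, p2, k3] as OpenCV has them; the pictures are not rectified), "rvec" (rotation vector, rad) and "tvec" (3), from world to camera coordinates, as OpenCV has them. Camera axes: x right, y down, z forward; pixel columns grow to the right and rows downward; lengths in m; the calibration is good to about 2 mm. A picture is of the moment at which its call begins. calibration takes no time and is no camera call.
- job.close_job(): hands the job in; it is judged then, once.
Trained networks look in the newest picture that a camera, given by its name, has taken for a name from the list of things; names that differ only in an ending like _2 or _b are one class to them, and where a whole thing is asked for, a point or a joint stands for the part that bears it (a point fixed in the world has none). Each returns a list of dicts, best first, with "conf" (0 to 1); they miss things now and then, are a little off and sometimes report something else, mostly with a low value. They report only what shows in the picture. A call takes as long as a camera call.
- spotter.boxes_of(camera, name): "point" ([x, y, z] in m, in world coordinates, good to about 4 mm: the middle of the surface that is visible of it).
- spotter.regions_of(camera, name): "pixels" (420x560 bool, what is visible of it).
The state is a dict: "time": time; "joint_positions": joint angles; "joint_vel": joint speeds; "joint_torque": joint torques, N m; "ee_pos": TCP position; "eef_rot": TCP orientation; "ft_force": force on the tool from outside, world axes, zero at the start; "torque": the same for the moment, N m; "width": finger opening in m; "grip_force": force on a finger pad.
Only numpy, scipy, OpenCV 4.12 (cv2) and the standard library are available. Lean on these libraries where they do the work, as an engineer would, in place of code of your own. Each camera call takes 0.05 s, during which the arm holds its last target. There are 200 camera calls.

## Task

The roller from the hand labeller is bent and needs its high spot found. With the plunger still clear, slide the indicator stand along until the plunger is over the middle of the roller, lower the arm until the plunger is pushed in about half of its travel, then turn the roller by its crank past the lowest dial reading and on to the highest, and leave it standing there with the handle let go. Never drive the plunger to the end of its travel, and leave the bottles, the carton and the spanner where they are.

Things in the scene. Friction and masses are not known exactly. Their poses are not given: they have to be found in the camera images.
- checker: Runout checker fixed to the bench: grey base plate 205 x 270 x 22 mm with two dark steel V-blocks (at y = +112 and -112 mm, 30 mm long; thumbscrews on them reach 150 mm above the bench) and a guide rail on its robot side. Origin: on the bench under the roller's middle; y along the roller shaft (crank at the -y end), x across it away from the robot, z up. Position and yaw vary.
- roller_mid (a point): Fixed point on the V-blocks' axis at the roller's middle, 105 mm above the bench; axes as checker. The roller: aluminium, 44 mm diameter, 160 mm long (along y), on a 16 mm shaft in the V-blocks. The shaft is bent: the roller's centre runs about 2.2 mm off this axis, in an unmarked direction that differs every time from the crank's, so its top rises and falls about 4.4 mm over a turn.
- bar_grip (a point): Where to grip the indicator arm: on the centre line of its level bar, 16 mm wide (along checker y), 20 mm high, running 85 mm along checker x from the column's clamp block to the dial. Column axis 65 mm to -x of it (top 243 mm above the bench), plunger axis 50 mm to +x. Dial case 58 mm across, 24 mm thick, centred at bar height. Starts 213 to 221 mm above the bench.
- stand (a joint): Slide of the whole stand (column, arm, indicator) along the checker's rail, m: 0 = plunger over the roller's middle, positive along the checker's y, 95 mm either way. About 5 N moves it; it stays where it is left.
- bracket (a joint): Slide of the arm on the column, m: 0 = top, growing as it goes down, to 0.060. A friction clamp holds it where it is left; it takes about 5 N to push it down and 13 N to lift it.
- plunger_tip (a point): Lowest point of the ball tip (8 mm across) of the indicator's plunger, which points straight down, in the vertical plane of the roller's axis. When free it hangs 70 mm below the bar's centre line. It presses with about 1 N.
- plunger (a joint): Dial reading: how far the sprung plunger is pushed up into the indicator, m; 0 = free, 0.0127 = end of travel. It grows as the arm is lowered onto the roller and as the roller's surface rises under it. The needle, on the dial's face away from the robot, points up at 0 and makes one turn clockwise per 10 mm.
- crank_grip (a point): Where to grip the crank: on the axis of its black handle (20 mm diameter, 82 mm long along checker y, spinning freely on its pin), 30 mm from its outer end, 214 mm to -y of roller_mid. It runs on a circle of 50 mm radius about the V-blocks' axis, either way without end; 3 to 5 N at the handle turns it and it stays where it is left. The crank arm is 55 mm inward of this point.
- bottle_a: Bystander: empty square glass bottle with a dark wooden stopper, 66 x 66 mm, 160 mm tall, loose; origin under its centre.
- bottle_b: Bystander: a second bottle of the same kind, loose; origin under its centre.
- spanner: Bystander: steel spanner 170 mm long lying flat, loose; long axis x.
- stoppers: Bystander: small cardboard carton 90 x 90 x 35 mm, loose; origin under its centre.

How it is judged:
By the outcome, as a careful person would: the job done as asked, in the order asked, and still so for the second after the job is handed in, with the robot touching nothing.
It also fails if it takes over 67 s, if anything falls off the work surface, if the arm or the gripper's body presses on something with over 40 N, if the wrist force passes 120 N, or if a joint passes its speed limit or range.

## Working session

There is one attempt and no reset: what is moved stays moved. The work goes in short steps, Python scripts to look and compute and a tool call to move; the robot and the scene stay as the last step left them, time stands still between calls to the robot, and variables do not carry over. Pictures are saved under pics/ and viewed, at most 10 in all, crops included, and the job is handed in when it is done.

Besides the shell and the picture viewer there is one more tool, called after "Call:" as name([rows], argument=value, ...), one row to a line, values as JSON. play_rows: Moves the arm, as the interface text tells. Shift numbers are shares of 150 mm and turn numbers shares of 30 degrees, none past 1 either way. Its arguments: {"type":"object","properties":{"series":{"type":"array","items":{"type":"array","items":{"type":"number"}}},"fingers":{"type":"number"},"squeeze":{"type":"number"}},"required":["series"]}

```bash
mkdir -p pics; python3 - <<'E'
from bench import status, vision, spotter, r
import cv2,numpy as np
print(status.read_state(), r.grasp_offset)
for c in("side","top"):
    cv2.imwrite(f"pics/{c}0.png",vision.camera(c)); print(vision.calibration(c))
    for n in ["checker","roller_mid","bar_grip","stand","plunger_tip","crank_grip","bottle_a","spanner","stoppers"]:
        print(c,n,[(np.round(d["point"],3).tolist(),round(d["conf"],2)) for d in spotter.boxes_of(c,n)])
E
```

```text
{'time': 0.0, 'joint_positions': array([-1.13259176,  0.33284707, -0.06468476,  1.46093094,  0.02161696,
        1.34991583, -0.08848852]), 'joint_vel': array([-0.00056477,  0.00065244, -0.00103463,  0.00156675,  0.00155609,
        0.00055009,  0.0007635 ]), 'joint_torque': array([ 1.06421478e-03, -6.23270202e+01,  2.52293749e-02, -3.89894521e+01,
       -6.12200168e-02,  3.97442188e-02,  1.28635734e-04]), 'ee_pos': array([0.27786407, 0.55968886, 0.40397418]), 'eef_rot': array([ 2.28358636e-01,  9.73576828e-01, -6.92759910e-04, -1.17456238e-04]), 'ft_force': array([-0.00497747, -0.34021667, -0.56907205]), 'torque': array([-0.00012935, -0.03627966,  0.04626481]), 'grip_force': 0.0, 'width': 0.08691843128992621} 0.1635
{'fx': 451.32007730105147, 'fy': 451.32007730105147, 'cx': 280.1860630739608, 'cy': 207.93703601217717, 'D': array([-0.06317765,  0.        ,  0.        ,  0.        ,  0.        ]), 'rvec': array([ 2.05335325, -0.85839756,  0.41626967]), 'tvec': array([-0.34598716,  0.41332617,  0.70767559])}
side checker [([0.497, 0.079, 0.038], 0.56)]
side roller_mid [([0.504, 0.083,
[... 609 characters left out ...]
vec': array([ 2.1663083 , -2.10225667,  0.2082769 ]), 'tvec': array([0.11217592, 0.60263816, 0.82553956])}
top checker [([0.498, 0.075, 0.033], 0.79), ([0.521, 0.332, 0.099], 0.23)]
top roller_mid [([0.494, 0.072, 0.037], 0.68)]
top bar_grip [([0.473, 0.156, 0.235], 0.71)]
top stand [([0.441, 0.147, 0.233], 0.83), ([0.634, 0.29, 0.102], 0.68), ([0.699, 0.151, 0.039], 0.34)]
top plunger_tip []
top crank_grip [([0.542, -0.089, 0.137], 0.64), ([0.759, -0.022, 0.006], 0.29)]
top bottle_a [([0.633, 0.289, 0.103], 0.86), ([0.524, 0.329, 0.104], 0.78), ([0.442, 0.15, 0.232], 0.35)]
top spanner [([0.76, -0.023, 0.005], 0.68)]
top stoppers [([0.697, 0.148, 0.037], 0.91), ([0.477, 0.152, 0.236], 0.3)]
```

View pics/side0.png

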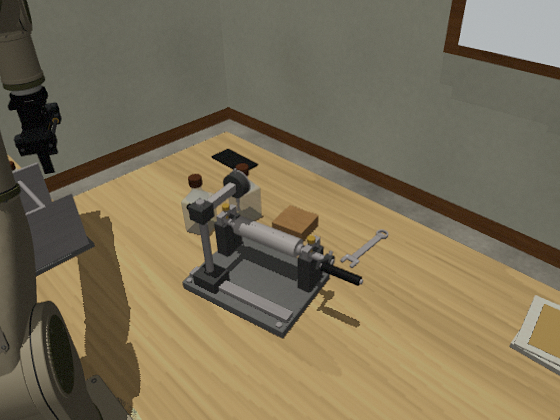

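View pics/top0.png

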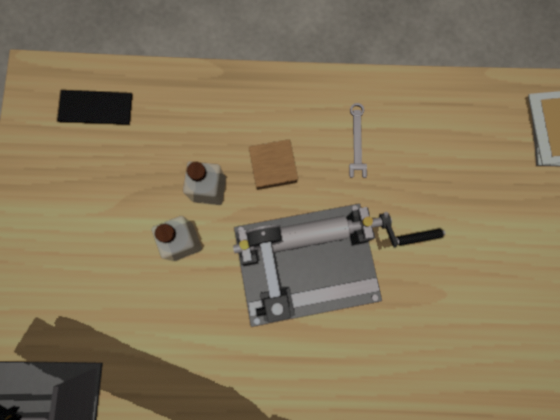

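The side view shows the stand near the +y end of the rail (bar at about 220,190), the crank handle at (345,272) and the roller at (270,240). In the top view the bar is at (270,270), the roller at (312,236) and the handle at (420,237). Both bottles, the carton and the spanner are clear of the checker. Next I'll enlarge these for measuring.

```bash
python3 - <<'E'
import cv2
a=cv2.imread("pics/top0.png")[195:335,225:455]
cv2.imwrite("pics/topc.png",cv2.resize(a,None,fx=3.47,fy=3.47,interpolation=cv2.INTER_CUBIC))
a=cv2.imread("pics/side0.png")[160:340,170:370]
cv2.imwrite("pics/sidec.png",cv2.resize(a,None,fx=3.3,fy=3.3,interpolation=cv2.INTER_CUBIC))
E
```

```text
(no output)
```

View pics/topc.png

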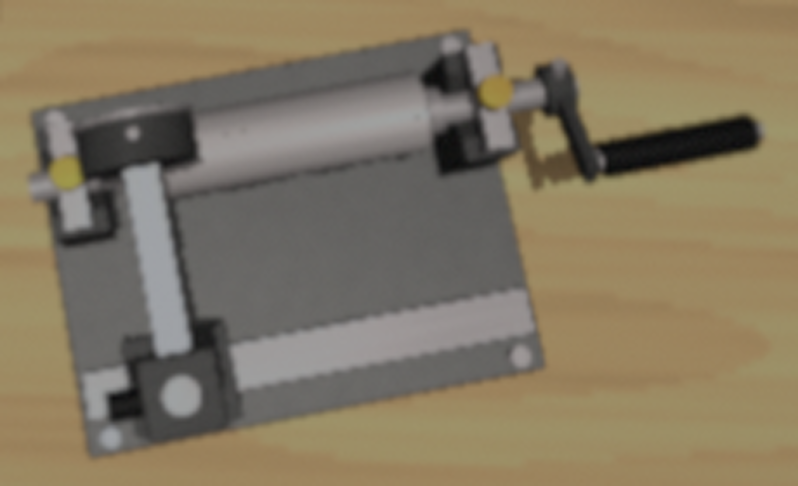

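View pics/sidec.png

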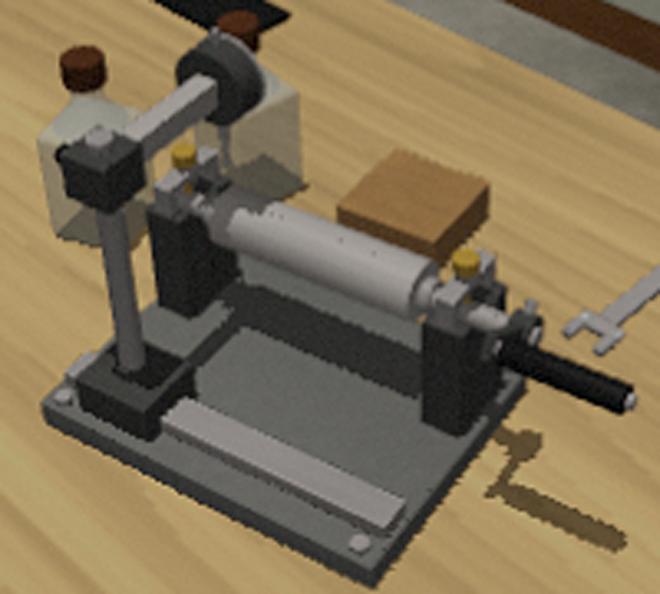

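```bash
cat > g.py <<'E'
import cv2,numpy as np
from scipy.spatial.transform import Rotation as R
def proj(c,P):
    K=np.array([[c["fx"],0,c["cx"]],[0,c["fy"],c["cy"]],[0,0,1]])
    return cv2.projectPoints(np.asarray(P,float).reshape(-1,3),c["rvec"],c["tvec"],K,c["D"])[0][:,0]
E
cat > fit.py <<'E'
from g import *
from bench import vision
from scipy.optimize import least_squares
C={k:vision.calibration(k) for k in("top","side")}
def full(c,p):
    f,o=(3.47,(225,195)) if c=="top" else (3.3,(170,160))
    return (np.array(p)+.5)/f-.5+o
def model(q):
    x,y,yaw,p,s,h,th=q; cr=lambda Y:(.05*np.cos(th),Y,.105+.05*np.sin(th))
    L=[("top",(0,.112,.15),(67,172),1),("top",(0,-.112,.15),(495,93),1),
    ("top",(p+.1025,.135,.022),(33,110),1),("top",(p+.1025,-.135,.022),(470,30),1),("top",(p-.1025,-.135,.022),(545,365),1),("top",(p-.1025,.135,.022),(90,457),1),
    ("top",(-.115,s,.243),(182,396),1),("top",cr(-.244),(757,131),1),("top",cr(-.162),(603,160),.6),
    ("top",(-.012,s+.008,h+.01),(125,168),.7),("top",(-.012,s-.008,h+.01),(163,164),.7),("top",(-.097,s+.008,h+.01),(155,355),.7),("top",(-.097,s-.008,h+.01),(192,352),.7),
    ("side",(0,.112,.15),(184,148),1),("side",(0,-.112,.15),(467,255),1),("side",(p-.1025,-.135,.022),(373,568),.7),("side",(p-.1025,.135,.022),(44,405),.7),
    ("side",(-.115,s,.243),(100,132),1),("side",cr(-.244),(629,397),1),("side",(-.012,s,h),(208,95),.5)]
    c,s_=np.cos(yaw),np.sin(yaw); M=np.array([[c,-s_,0],[s_,c,0],[0,0,1]])
    return [((proj(C[k],M@np.array(P)+(x,y,0))[0]-full(k,u))*w) for k,P,u,w in L]
r=least_squares(lambda q:np.concatenate(model(q)),[.53,.08,.2,-.03,.07,.217,3.5],loss="soft_l1")
print(np.round(r.x,4),np.degrees(r.x[2]),np.degrees(r.x[6])); print(np.round(np.array(model(r.x)),2).tolist())
E
python3 fit.py
```

```text
[ 0.5382  0.0905  0.2146 -0.0467  0.0743  0.2152  2.5586] 12.296976087544525 146.59849683074282
[[0.2, -0.14], [0.75, -0.34], [-1.07, -0.75], [0.15, -0.99], [0.69, 0.85], [-0.58, 0.11], [0.14, -0.21], [-0.58, -0.57], [-0.2, -0.45], [-0.15, 0.31], [-0.89, -0.18], [0.5, 0.22], [0.12, -0.55], [-0.08, 0.68], [-0.25, 1.15], [-0.4, 0.63], [-1.26, -0.81], [-0.51, 1.63], [0.23, 0.56], [0.12, -0.03]]
```

```bash
cat >> g.py <<'E'
X0,Y0,YAW=.5382,.0905,.2146
def W(cx,cy,z): # checker -> world
    c,s=np.cos(YAW),np.sin(YAW); return np.array([X0+c*cx-s*cy,Y0+s*cx+c*cy,z])
def ori(deg): # tool down, y axis at world angle deg
    a=np.radians(deg); y=np.array([np.cos(a),np.sin(a),0]); z=np.array([0,0,-1.]); return R.from_matrix(np.c_[np.cross(y,z),y,z])
def calls(wps,start=None):
    from bench import status
    st=status.read_state(); p,q=(st["ee_pos"],R.from_quat(st["eef_rot"])) if start is None else start
    for P,d in wps:
        o=ori(d); print(np.round(q.inv().apply(P-p)/.15,3).tolist(),np.round((q.inv()*o).as_rotvec()/np.radians(30),3).tolist()); p,q=P,o
E
python3 - <<'E'
from g import *
b=W(-.05,.0743,.3787); print(b)
A=102.3
calls([(np.array([.30,.46,.46]),85),(np.array([.38,.34,.46]),A),(np.array([.45,.21,.46]),A),(np.array([b[0],b[1],.46]),A),(b,A)])
E
```

```text
[0.47352424 0.15244785 0.3787    ]
[-0.428, -0.531, -0.368] [0.0, -0.0, -0.713]
[-0.601, -0.75, 0.0] [0.0, 0.0, -0.577]
[-0.271, -0.946, 0.0] [0.0, 0.0, 0.0]
[-0.071, -0.408, 0.0] [0.0, 0.0, 0.0]
[0.0, 0.0, 0.542] [0.0, 0.0, 0.0]
```

Call:
play_rows([
  [-0.15, -0.15, -0.3, 0, 0, -0.25],
  [-0.35, -0.4, -0.37, 0, 0, -0.5],
  [-0.43, -0.53, -0.37, 0, 0, -0.71],
])

```text
time: 1.3
ee_pos: [0.302, 0.4575, 0.463]
eef_rot: [0.043, 0.999, 0.002, 0.001]
ft_force: [1.1, 0.1, 0.2]
width: 0.0872
grip_force: 0.0
```

Call:
play_rows([
  [-0.2, -0.25, 0, 0, 0, -0.25],
  [-0.4, -0.5, 0, 0, 0, -0.5],
  [-0.6, -0.75, 0, 0, 0, -0.58],
])

```text
time: 1.6
ee_pos: [0.3806, 0.3381, 0.4606]
eef_rot: [-0.11, 0.994, 0.0, 0.0]
ft_force: [1.1, 0.4, 0.4]
width: 0.0869
grip_force: 0.0
```

Call:
play_rows([
  [-0.09, -0.3, 0, 0, 0, 0],
  [-0.18, -0.6, 0, 0, 0, 0],
  [-0.27, -0.9, 0, 0, 0, 0],
  [-0.27, -0.94, 0, 0, 0, 0],
])

```text
time: 2.0
ee_pos: [0.4521, 0.205, 0.4606]
eef_rot: [-0.103, 0.995, -0.001, 0.001]
ft_force: [0.3, -0.2, 0.2]
width: 0.0869
grip_force: 0.0
```

```bash
python3 - <<'E'
from g import *
b=W(-.05,.0743,.3787)
A=102.3
calls([(np.array([b[0],b[1],.46]),A),(b,A)])
E
```

```text
[-0.068, -0.372, 0.005] [-0.002, 0.002, -0.016]
[0.0, 0.0, 0.542] [0.0, 0.0, 0.0]
```

Call:
play_rows([
  [-0.03, -0.18, 0, 0, 0, 0],
  [-0.07, -0.37, 0, 0, 0, -0.01],
  [-0.07, -0.37, 0.27, 0, 0, -0.01],
  [-0.07, -0.37, 0.54, 0, 0, -0.01],
  [-0.07, -0.37, 0.54, 0, 0, -0.01],
])

```text
time: 2.5
ee_pos: [0.4702, 0.1585, 0.3749]
eef_rot: [-0.11, 0.994, -0.001, -0.004]
ft_force: [-0.6, -0.6, 0.0]
width: 0.0869
grip_force: 0.0
```

Call:
play_rows([
  [0, 0, 0, 0, 0, 0],
  [0, 0, 0, 0, 0, 0],
  [0, 0, 0, 0, 0, 0],
  [0, 0, 0, 0, 0, 0],
  [0, 0, 0, 0, 0, 0],
], fingers=-0.6, squeeze=10)

```text
time: 3.0
ee_pos: [0.4718, 0.1588, 0.38]
eef_rot: [-0.11, 0.994, 0.0, 0.001]
ft_force: [-0.4, 0.2, -0.5]
width: 0.0548
grip_force: 0.0
```

Call:
play_rows([
  [0, -0.04, 0, 0, 0, 0],
  [0, -0.04, 0, 0, 0, 0],
  [0, -0.04, 0, 0, 0, 0],
  [0, -0.04, 0, 0, 0, 0],
  [0, -0.04, 0, 0, 0, 0],
], fingers=-1)

```text
time: 3.5
ee_pos: [0.4729, 0.1533, 0.3792]
eef_rot: [-0.11, 0.994, 0.0, -0.0]
ft_force: [-0.2, 0.3, -1.4]
width: 0.0159
grip_force: 10.0
```

Call:
play_rows([
  [0, 0, 0, 0, 0, 0],
  [0, 0, 0, 0, 0, 0],
  [0, 0, 0, 0, 0, 0],
])

```text
time: 3.8
ee_pos: [0.4729, 0.1532, 0.3792]
eef_rot: [-0.11, 0.994, 0.0, -0.0]
ft_force: [-0.3, 2.7, -0.7]
width: 0.0159
grip_force: 10.0
```

```bash
python3 - <<'E'
from g import *
from bench import status
p=status.read_state()["ee_pos"]; print(p,R.from_euler('z',-YAW).apply(p-[X0,Y0,0]), status.read_state()["ft_force"],status.read_state()["width"])
calls([(W(-.05,0,p[2]),102.3)])
E
```

```text
[0.47287787 0.15323174 0.37923483] [-0.05046461  0.07520355  0.37923483] [-0.31458089  2.69745526 -0.69369418] 0.01589992723236224
[-0.0, -0.501, -0.0] [0.001, 0.0, 0.011]
```

Call:
play_rows([
  [0, -0.1, 0, 0, 0, 0],
  [0, -0.2, 0, 0, 0, 0],
  [0, -0.3, 0, 0, 0, 0],
  [0, -0.4, 0, 0, 0, 0],
  [0, -0.5, 0, 0, 0, 0],
], squeeze=20)

```text
time: 4.3
ee_pos: [0.489, 0.0806, 0.3792]
eef_rot: [-0.111, 0.994, 0.001, -0.0]
ft_force: [-1.9, 7.1, -0.9]
width: 0.0156
grip_force: 20.0
```

Call:
play_rows([
  [0, 0, 0, 0, 0, 0],
  [0, 0, 0, 0, 0, 0],
  [0, 0, 0, 0, 0, 0],
])

```text
time: 4.6
ee_pos: [0.4894, 0.0791, 0.3792]
eef_rot: [-0.109, 0.994, -0.001, -0.0]
ft_force: [-0.0, -4.8, 0.2]
width: 0.0157
grip_force: 20.0
```

```bash
python3 - <<'E'
from g import *
from bench import status,vision
p=status.read_state()["ee_pos"]; print(p,R.from_euler('z',-YAW).apply(p-[X0,Y0,0]), status.read_state()["ft_force"],status.read_state()["width"])
t=vision.camera("top")[195:335,225:455]; s=vision.camera("side")[160:340,170:370]
t=cv2.resize(t,(478,291),interpolation=3);s=cv2.resize(s,(320,288),interpolation=3)
im=np.zeros((600,800,3),np.uint8)
im[:291,:478]=t; im[:288,480:]=s
im[292:,:]=cv2.resize(vision.camera("side")[165:275,190:340],None,fx=2.8,fy=2.8,interpolation=3)[:308,:800] if 0 else 0
cv2.imwrite("pics/slid.png",im[:292])
E
```

```text
[0.48935542 0.07910884 0.37921429] [-0.05014999 -0.00072809  0.37921429] [-0.00769129 -4.78722032  0.22029637] 0.01565190284330187
```

View pics/slid.png

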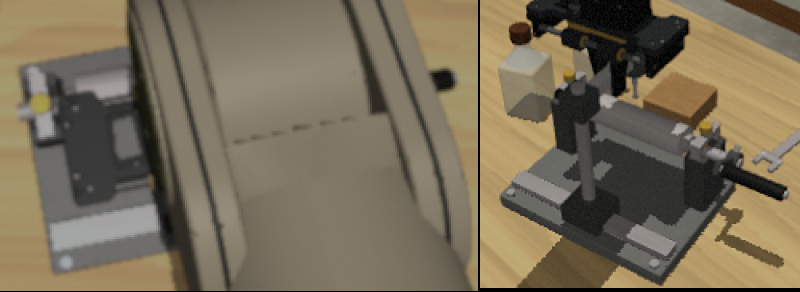

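Call:
play_rows([
  [0, 0, 0, 0, 0, 0],
  [0, 0, 0, 0, 0, 0],
  [0, 0, -0.15, 0, 0, 0],
  [0, 0, -0.35, 0, 0, 0],
  [0, 0, -0.35, 0, 0, 0],
], fingers=-0.3)

```text
time: 5.2
ee_pos: [0.4899, 0.0803, 0.4354]
eef_rot: [-0.11, 0.994, 0.001, 0.003]
ft_force: [0.1, 1.0, 0.6]
width: 0.0302
grip_force: 0.0
```

Call:
play_rows([
  [0, 0, 0, 0, 0, 0],
  [0, 0, 0, 0, 0, 0],
  [0, 0, 0, 0, 0, 0],
  [0, 0, 0, 0, 0, 0],
  [0, 0, 0, 0, 0, 0],
], fingers=-1)

```text
time: 5.7
ee_pos: [0.4893, 0.0797, 0.4313]
eef_rot: [-0.11, 0.994, -0.0, -0.0]
ft_force: [0.2, -0.2, -0.4]
width: 0.0024
grip_force: 0.0
```

```bash
python3 - <<'E'
from g import *
from bench import status
s=status.read_state();p=s["ee_pos"]; print(p,s["width"],s["ft_force"],R.from_euler('z',-YAW).apply(p-[X0,Y0,0]))
calls([([*p[:2],.3826],102.3)])
E
```

```text
[0.48926323 0.07971202 0.43132336] 0.0024406970735012497 [ 0.2269065  -0.174651   -0.41239656] [-5.01116145e-02 -1.19114344e-04  4.31323356e-01]
[-0.0, 0.0, 0.325] [-0.0, -0.001, 0.01]
```

Call:
play_rows([
  [0, 0, 0.06, 0, 0, 0],
  [0, 0, 0.1, 0, 0, 0],
  [0, 0, 0.13, 0, 0, 0],
  [0, 0, 0.15, 0, 0, 0],
  [0, 0, 0.17, 0, 0, 0],
])

```text
time: 6.2
ee_pos: [0.4891, 0.0796, 0.4063]
eef_rot: [-0.11, 0.994, 0.0, -0.0]
ft_force: [-3.4, -1.1, 5.5]
width: 0.0002
grip_force: 2.9
```

Call:
play_rows([
  [0, 0, 0.02, 0, 0, 0],
  [0, 0, 0.04, 0, 0, 0],
  [0, 0, 0.06, 0, 0, 0],
  [0, 0, 0.08, 0, 0, 0],
  [0, 0, 0.08, 0, 0, 0],
])

```text
time: 6.7
ee_pos: [0.4892, 0.0797, 0.3941]
eef_rot: [-0.11, 0.994, 0.0, -0.0]
ft_force: [0.1, 0.8, 0.9]
width: 0.0005
grip_force: 0.0
```

```bash
python3 - <<'E'
from g import *
from bench import status
s=status.read_state();p=s["ee_pos"]; print(p,s["width"],s["ft_force"],(p[2]-.3826)/.15)
E
```

```text
[0.48923373 0.07966846 0.39408115] 0.000454461619215277 [0.10934451 0.78960616 0.9089216 ] 0.07654097092346177
```

Call:
play_rows([
  [0, 0, 0.02, 0, 0, 0],
  [0, 0, 0.04, 0, 0, 0],
  [0, 0, 0.06, 0, 0, 0],
  [0, 0, 0.07, 0, 0, 0],
  [0, 0, 0.076, 0, 0, 0],
])

```text
time: 7.2
ee_pos: [0.4894, 0.0797, 0.3831]
eef_rot: [-0.11, 0.994, 0.0, 0.0]
ft_force: [-3.6, 0.4, 6.1]
width: 0.0003
grip_force: 3.0
```

Call:
play_rows([
  [0, 0, 0, 0, 0, 0],
  [0, 0, 0, 0, 0, 0],
])

```text
time: 7.4
ee_pos: [0.4894, 0.0797, 0.3831]
eef_rot: [-0.11, 0.994, 0.0, 0.0]
ft_force: [-2.5, -1.3, 4.3]
width: 0.0004
grip_force: 2.3
```

Call:
play_rows([
  [0, 0, -0.2, 0, 0, 0],
  [0, 0, -0.4, 0, 0, 0],
  [0, 0, -0.6, 0, 0, 0],
  [-0.2, -0.2, -0.6, 0, 0, 0],
  [-0.4, -0.4, -0.6, 0, 0, 0],
], fingers=0)

```text
time: 7.9
ee_pos: [0.5618, 0.0343, 0.4742]
eef_rot: [-0.111, 0.994, 0.0, 0.002]
ft_force: [0.3, 0.0, -0.5]
width: 0.0323
grip_force: 0.0
```

```bash
python3 - <<'E'
from g import *
from bench import status
s=status.read_state();p=s["ee_pos"]; print(p,s["width"],s["joint_positions"])
th=np.radians(146.6); g=W(.05*np.cos(th),-.214,.105+.05*np.sin(th)+.1635); print(g)
mid=p+[.03,-.1,.0]
for A in(12.3,192.3):
    calls([([.53,-.03,.46],A+ (45 if A<90 else -45)),([g[0],g[1],.46],A),([g[0],g[1],.34],A),(g,A)])
E
```

```text
[0.56176079 0.03433374 0.47416668] 0.03228945633653552 [-0.46132552  0.16185394  0.36580041  1.53923772 -0.05902018  1.44798774
  1.70056688]
[ 0.54298783 -0.12748051  0.29602404]
[0.302, -0.372, 0.093] [0.003, 0.006, 1.515]Traceback (most recent call last):
  File "<stdin>", line 7, in <module>
  File "g.py", line 15, in calls
    o=ori(d); print(np.round(q.inv().apply(P-p)/.15,3).tolist(),np.round((q.inv()*o).as_rotvec()/np.radians(30),3).tolist()); p,q=P,o
                                           ~^~
TypeError: unsupported operand type(s) for -: 'list' and 'list'
```

```bash
python3 - <<'E'
from g import *
th=np.radians(146.6); g=W(.05*np.cos(th),-.214,.105+.05*np.sin(th)+.1635)
calls([(np.array(P),A) for P,A in [([.56,-.04,.45],72.3),([.55,-.11,.45],42.3),([g[0],g[1],.40],12.3),(g,12.3)]])
E
```

```text
[0.121, -0.481, 0.16] [0.003, 0.006, 1.015]
[-0.078, -0.465, 0.0] [0.0, 0.0, 1.0]
[-0.055, -0.113, 0.333] [0.0, 0.0, 1.0]
[0.0, 0.0, 0.693] [0.0, 0.0, 0.0]
```

Call:
play_rows([
  [0.03, -0.12, 0.04, 0, 0, 0.25],
  [0.06, -0.24, 0.08, 0, 0, 0.5],
  [0.09, -0.36, 0.12, 0, 0, 0.75],
  [0.12, -0.48, 0.16, 0, 0, 1],
], fingers=0.4)

```text
time: 8.3
ee_pos: [0.5592, -0.0407, 0.4481]
eef_rot: [0.154, 0.988, -0.0, -0.0]
ft_force: [-0.2, 0.5, 0.6]
width: 0.0588
grip_force: 0.0
```

Call:
play_rows([
  [-0.02, -0.12, 0, 0, 0, 0.25],
  [-0.04, -0.24, 0, 0, 0, 0.5],
  [-0.06, -0.36, 0, 0, 0, 0.75],
  [-0.08, -0.46, 0, 0, 0, 1],
])

```text
time: 8.7
ee_pos: [0.5498, -0.1104, 0.4485]
eef_rot: [0.405, 0.914, -0.0, 0.0]
ft_force: [-0.2, 0.5, 0.1]
width: 0.061
grip_force: 0.0
```

Call:
play_rows([
  [-0.02, -0.03, 0, 0, 0, 0.25],
  [-0.04, -0.06, 0.1, 0, 0, 0.5],
  [-0.05, -0.11, 0.2, 0, 0, 0.75],
  [-0.05, -0.11, 0.2, 0, 0, 1],
  [-0.05, -0.11, 0.2, 0, 0, 1],
])

```text
time: 9.2
ee_pos: [0.5428, -0.1261, 0.4182]
eef_rot: [0.626, 0.78, -0.0, -0.0]
ft_force: [-0.3, -0.7, -0.3]
width: 0.0609
grip_force: 0.0
```

```bash
python3 - <<'E'
from g import *
from bench import status,vision
s=status.read_state();p=s["ee_pos"]; print(p,s["width"],s["joint_positions"])
th=np.radians(146.6); g=W(.05*np.cos(th),-.214,.105+.05*np.sin(th)+.1635)
calls([(g,12.3)])
im=np.hstack([vision.camera("top")[170:350,210:490],vision.camera("side")[150:330,170:400]])
cv2.imwrite("pics/low.png",cv2.resize(im,None,fx=1.56,fy=1.56,interpolation=3))
E
```

```text
[ 0.54277105 -0.12611199  0.41820401] 0.06087066290407574 [-0.38828355  0.18650063  0.61295449  1.65307776 -0.10961009  1.33745463
  0.45949501]
[-0.009, 0.0, 0.815] [-0.001, -0.0, 0.005]
```

View pics/low.png

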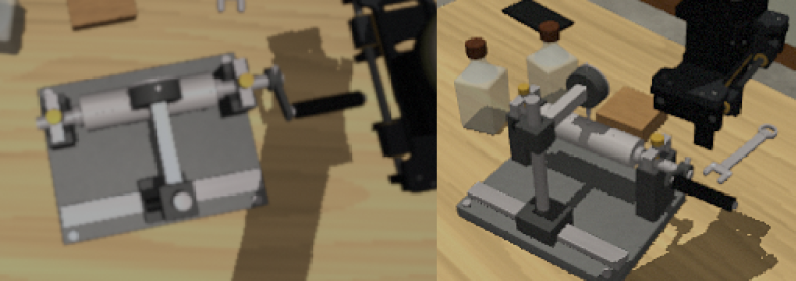

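Stand centred and arm lowered: bar at (165,140) in the left half, over the roller's middle. The roller is visible in both views. Now I'll grip the handle.

Call:
play_rows([
  [-0.01, 0, 0.3, 0, 0, 0],
  [-0.01, 0, 0.55, 0, 0, 0],
  [-0.01, 0, 0.75, 0, 0, 0],
  [-0.01, 0, 0.81, 0, 0, 0],
  [-0.01, 0, 0.81, 0, 0, 0],
])

```text
time: 9.8
ee_pos: [0.5432, -0.1274, 0.2969]
eef_rot: [0.624, 0.781, -0.001, -0.001]
ft_force: [0.1, -1.1, 0.6]
width: 0.0606
grip_force: 0.0
```

Call:
play_rows([
  [0, 0, 0, 0, 0, 0],
  [0, 0, 0, 0, 0, 0],
  [0, 0, 0, 0, 0, 0],
  [0, 0, 0, 0, 0, 0],
  [0, 0, 0, 0, 0, 0],
], fingers=-1, squeeze=15)

```text
time: 10.3
ee_pos: [0.5433, -0.1276, 0.2977]
eef_rot: [0.625, 0.78, 0.0, 0.0]
ft_force: [-0.1, -0.6, 0.3]
width: 0.0287
grip_force: 0.0
```

```bash
cat > meas.py <<'E'
from g import *
from bench import status,vision
import sys,json
def meas(tag):
    s=status.read_state();p=s["ee_pos"]; l=R.from_euler('z',-YAW).apply(p-[X0,Y0,.105+.1635])
    th=np.degrees(np.arctan2(l[2],l[0]))
    for c in("top","side"): cv2.imwrite(f"pics/m_{tag}_{c}.png",vision.camera(c))
    print(tag,"t",s["time"],"loc",np.round(l,4),"r",np.hypot(l[0],l[2]).round(4),"th",th.round(2),"w",s["width"].round(4),"f",np.round(s["ft_force"],1))
    json.dump([th],open(f"pics/m_{tag}.json","w"))
if __name__=="__main__": meas(sys.argv[1])
E
python3 meas.py 0
```

```text
Traceback (most recent call last):
  File "meas.py", line 10, in <module>
    if __name__=="__main__": meas(sys.argv[1])
                             ~~~~^^^^^^^^^^^^^
  File "meas.py", line 8, in meas
    print(tag,"t",s["time"],"loc",np.round(l,4),"r",np.hypot(l[0],l[2]).round(4),"th",th.round(2),"w",s["width"].round(4),"f",np.round(s["ft_force"],1))
                                                                                                      ^^^^^^^^^^^^^^^^
AttributeError: 'float' object has no attribute 'round'
```

Call:
play_rows([
  [0, 0, 0, 0, 0, 0],
  [0, 0, 0, 0, 0, 0],
  [0, 0, 0, 0, 0, 0],
])

```text
time: 10.7
ee_pos: [0.5434, -0.1274, 0.2975]
eef_rot: [0.625, 0.78, 0.0, 0.0]
ft_force: [2.9, 1.0, -0.3]
width: 0.0192
grip_force: 15.0
```

```bash
sed -i 's/s\["width"\].round(4)/round(s["width"],4)/' meas.py; python3 meas.py 0
python3 - <<'E'
# circle moves in tool axes: print offsets from current angle per 15 deg, both directions
from g import *
from bench import status
q=R.from_quat(status.read_state()["eef_rot"]); import json
th0=json.load(open("pics/m_0.json"))[0]
print(np.round(q.inv().apply(R.from_euler('z',YAW).apply([[1,0,0],[0,1,0],[0,0,1]])),3))
E
```

```text
0 t 10.7 loc [-0.0413 -0.214   0.029 ] r 0.0504 th 144.93 w 0.0192 f [ 2.9  1.  -0.3]
[[-0.005  1.     0.001]
 [ 1.     0.005 -0.   ]
 [-0.     0.001 -1.   ]]
```

```bash
python3 - <<'E'
import numpy as np
for k in range(6):
    t0=145-60*k; a=np.radians(t0-np.array([0,15,30,45,60]))
    print(t0,np.c_[(np.cos(a)-np.cos(a[0]))/3,-(np.sin(a)-np.sin(a[0]))/3].round(3)[1:].tolist())
E
```

```text
145 [[0.059, -0.064], [0.132, -0.111], [0.215, -0.137], [0.302, -0.141]]
85 [[0.085, 0.019], [0.162, 0.059], [0.226, 0.118], [0.273, 0.191]]
25 [[0.026, 0.083], [0.03, 0.17], [0.011, 0.255], [-0.029, 0.332]]
-35 [[-0.059, 0.064], [-0.132, 0.111], [-0.215, 0.137], [-0.302, 0.141]]
-95 [[-0.085, -0.019], [-0.162, -0.059], [-0.226, -0.118], [-0.273, -0.191]]
-155 [[-0.026, -0.083], [-0.03, -0.17], [-0.011, -0.255], [0.029, -0.332]]
```

Call:
play_rows([
  [0, 0.06, -0.065, 0, 0, 0],
  [0, 0.13, -0.11, 0, 0, 0],
  [0, 0.215, -0.137, 0, 0, 0],
  [0, 0.302, -0.141, 0, 0, 0],
  [0, 0.302, -0.141, 0, 0, 0],
])

```text
time: 11.3
ee_pos: [0.5889, -0.1178, 0.3204]
eef_rot: [0.625, 0.781, 0.001, 0.002]
ft_force: [3.3, -0.1, 12.6]
width: 0.0192
grip_force: 15.0
```

```bash
python3 meas.py 1
```

```text
1 t 11.3 loc [ 0.0052 -0.2144  0.0519] r 0.0521 th 84.3 w 0.0192 f [ 3.3 -0.1 12.6]
```

Call:
play_rows([
  [0, 0.085, 0.019, 0, 0, 0],
  [0, 0.162, 0.059, 0, 0, 0],
  [0, 0.226, 0.118, 0, 0, 0],
  [0, 0.273, 0.191, 0, 0, 0],
  [0, 0.273, 0.191, 0, 0, 0],
])

```text
time: 11.9
ee_pos: [0.6296, -0.1084, 0.2905]
eef_rot: [0.625, 0.781, 0.002, 0.003]
ft_force: [13.1, 0.6, 2.3]
width: 0.0197
grip_force: 15.1
```

```bash
python3 meas.py 2
```

```text
2 t 11.9 loc [ 0.047  -0.2138  0.022 ] r 0.0519 th 25.13 w 0.0197 f [13.1  0.6  2.3]
```

Call:
play_rows([
  [0, 0.026, 0.083, 0, 0, 0],
  [0, 0.03, 0.17, 0, 0, 0],
  [0, 0.011, 0.255, 0, 0, 0],
  [0, -0.029, 0.332, 0, 0, 0],
  [0, -0.029, 0.332, 0, 0, 0],
])

```text
time: 12.5
ee_pos: [0.6225, -0.1102, 0.2386]
eef_rot: [0.626, 0.78, -0.001, -0.0]
ft_force: [5.8, -2.2, -9.5]
width: 0.0195
grip_force: 15.0
```

```bash
python3 meas.py 3
```

```text
3 t 12.5 loc [ 0.0396 -0.2141 -0.0299] r 0.0496 th -37.02 w 0.0195 f [ 5.8 -2.2 -9.5]
```

Call:
play_rows([
  [0, -0.059, 0.064, 0, 0, 0],
  [0, -0.132, 0.111, 0, 0, 0],
  [0, -0.215, 0.137, 0, 0, 0],
  [0, -0.302, 0.141, 0, 0, 0],
  [0, -0.302, 0.141, 0, 0, 0],
])

```text
time: 13.1
ee_pos: [0.5789, -0.1196, 0.2208]
eef_rot: [0.625, 0.78, 0.001, 0.001]
ft_force: [-0.9, 1.3, 11.5]
width: 0.0192
grip_force: 15.0
```

```bash
python3 meas.py 4
```

```text
4 t 13.1 loc [-0.005  -0.214  -0.0477] r 0.0479 th -95.97 w 0.0192 f [-0.9  1.3 11.5]
```

Call:
play_rows([
  [0, -0.085, -0.019, 0, 0, 0],
  [0, -0.162, -0.059, 0, 0, 0],
  [0, -0.226, -0.118, 0, 0, 0],
  [0, -0.273, -0.191, 0, 0, 0],
  [0, -0.273, -0.191, 0, 0, 0],
])

```text
time: 13.7
ee_pos: [0.5402, -0.1281, 0.2504]
eef_rot: [0.625, 0.781, 0.002, 0.002]
ft_force: [6.9, 2.2, 5.6]
width: 0.0197
grip_force: 15.0
```

```bash
python3 meas.py 5
```

```text
5 t 13.7 loc [-0.0446 -0.214  -0.0181] r 0.0482 th -157.87 w 0.0197 f [6.9 2.2 5.6]
```

Call:
play_rows([
  [0, -0.026, -0.083, 0, 0, 0],
  [0, -0.03, -0.17, 0, 0, 0],
  [0, -0.011, -0.255, 0, 0, 0],
  [0, 0.029, -0.332, 0, 0, 0],
  [0, 0.029, -0.332, 0, 0, 0],
])

```text
time: 14.3
ee_pos: [0.5445, -0.1271, 0.2991]
eef_rot: [0.625, 0.781, 0.001, 0.001]
ft_force: [6.9, 0.9, -1.0]
width: 0.019
grip_force: 15.0
```

```bash
python3 meas.py 6; python3 - <<'E'
import cv2,numpy as np
im=np.vstack([np.hstack([cv2.resize(cv2.imread(f"pics/m_{k}_top.png")[205:275,225:385],None,fx=2.5,fy=2.5,interpolation=3) for k in(0,3)]),
 np.hstack([cv2.resize(cv2.imread(f"pics/m_{k}_side.png")[190:290,200:360],None,fx=2.5,fy=2.5,interpolation=3) for k in(0,3)])])
cv2.imwrite("pics/cmp.png",im)
E
```

```text
6 t 14.3 loc [-0.0402 -0.214   0.0306] r 0.0505 th 142.76 w 0.019 f [ 6.9  0.9 -1. ]
```

View pics/cmp.png

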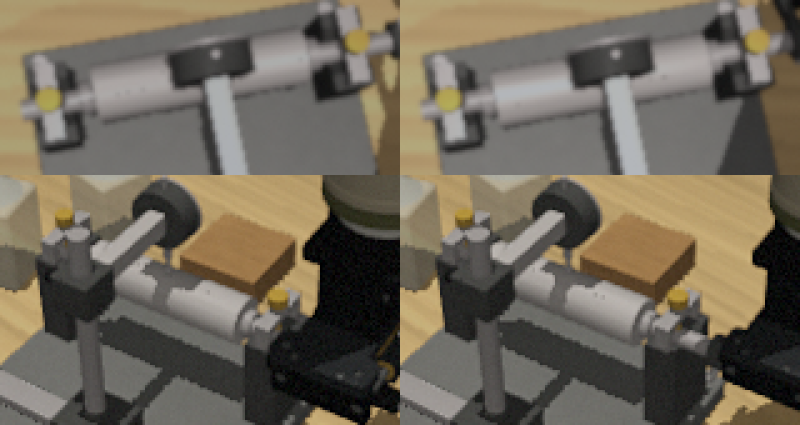

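```bash
cat > edge.py <<'E'
from g import *
from bench import vision
import json
C={k:vision.calibration(k) for k in("top","side")}
M=R.from_euler('z',YAW).as_matrix(); mid=np.array([X0,Y0,.105])
SEG={"top":[(.038,.072),(-.07,-.04)],"side":[(-.068,-.03)]}
U=np.arange(-.045,.045,.00025)
def nvec(c):
    Rc=R.from_rotvec(C[c]["rvec"]).as_matrix(); d=mid+Rc.T@C[c]["tvec"]; d/=np.linalg.norm(d)
    n=np.cross(M[:,1],d); n/=np.linalg.norm(n); n=n*np.sign(n[0]+n[2]); return n
def profs(c,im):
    n=nvec(c); g=cv2.cvtColor(im,cv2.COLOR_BGR2GRAY).astype(np.float32); out=[]
    for a,b in SEG[c]:
        ys=np.linspace(a,b,60); P=mid+ys[:,None,None]*M[:,1]+U[None,:,None]*n
        px=proj(C[c],P).reshape(60,len(U),2).astype(np.float32)
        out.append(cv2.remap(g,px[...,0].copy(),px[...,1].copy(),cv2.INTER_LINEAR).mean(0))
    return out
if __name__=="__main__":
    for c in C:
        print(c,np.round(M.T@nvec(c),3))
        for k in range(7):
            for p in profs(c,cv2.imread(f"pics/m_{k}_{c}.png")): print(k,p[::12].astype(int).tolist())
E
python3 edge.py
```

```text
top [0.995 0.    0.102]
0 [112, 111, 111, 111, 111, 111, 111, 108, 93, 93, 118, 135, 145, 154, 161, 166, 168, 167, 164, 154, 142, 131, 113, 100, 104, 105, 105, 105, 105, 127]
0 [107, 107, 107, 107, 107, 106, 106, 105, 94, 97, 122, 136, 146, 157, 163, 165, 165, 158, 150, 143, 132, 122, 106, 96, 103, 106, 106, 106, 106, 127]
1 [113, 113, 112, 112, 112, 112, 112, 105, 91, 109, 128, 141, 150, 156, 160, 168, 170, 168, 164, 153, 140, 125, 106, 104, 107, 106, 106, 106, 106, 128]
1 [108, 108, 108, 108, 108, 108, 107, 104, 95, 115, 135, 146, 153, 159, 160, 163, 160, 153, 147, 139, 130, 115, 98, 101, 107, 107, 107, 107, 107, 128]
2 [117, 117, 116, 116, 116, 116, 112, 94, 108, 131, 142, 151, 158, 167, 176, 180, 178, 169, 158, 147, 134, 116, 108, 111, 111, 110, 110, 110, 110, 133]
2 [112, 112, 112, 112, 112, 112, 110, 101, 111, 133, 146, 155, 160, 166, 168, 166, 163, 156, 148, 137, 123, 106, 101, 109, 111, 111, 111, 111, 111, 133]
3 [117, 117, 117, 116, 117, 116, 112, 92, 107, 131, 144, 151, 160, 171, 179, 181, 180, 171, 157, 146, 135, 116, 108, 111, 111, 111, 111, 110, 110, 133]
3 [113, 113, 11
[... 1371 characters left out ...]
88, 109, 108, 108, 102, 86, 98, 115, 131, 142, 151, 161, 167, 171, 175, 177, 174, 171, 162, 115, 67, 67, 67, 71, 112, 127, 124]
3 [52, 51, 53, 92, 110, 108, 109, 108, 90, 91, 106, 123, 136, 147, 158, 165, 171, 176, 178, 180, 174, 167, 144, 79, 68, 67, 71, 113, 129, 125]
4 [52, 51, 49, 74, 108, 107, 107, 107, 104, 88, 93, 109, 125, 138, 149, 158, 165, 173, 176, 173, 168, 169, 163, 123, 67, 66, 70, 112, 127, 124]
5 [50, 51, 50, 55, 95, 108, 107, 107, 106, 90, 89, 105, 122, 135, 147, 156, 163, 170, 172, 172, 175, 171, 164, 140, 76, 65, 71, 111, 126, 123]
6 [51, 51, 51, 52, 93, 109, 108, 109, 104, 89, 93, 110, 128, 140, 151, 161, 168, 173, 180, 179, 174, 170, 162, 118, 67, 67, 71, 113, 128, 125]
```

```bash
cat > phase.py <<'E'
from edge import *
from scipy.optimize import least_squares
def cross(p,lev,lo,hi,rise):
    i=np.where((U[:-1]>=lo)&(U[:-1]<hi)&(((p[:-1]<lev)&(p[1:]>=lev)) if rise else ((p[:-1]>=lev)&(p[1:]<lev))))[0]
    i=i[0] if rise else i[-1]
    return 1e3*(U[i]+(lev-p[i])/(p[i+1]-p[i])*.00025)
def disp(ims):
    t=profs("top",ims["top"]); o=[]
    for p in t:
        k=110/p[:80].mean(); p=p*k
        o+= [cross(p,122,-.025,-.005,True),cross(p,122,.005,.025,False)]
    s=profs("side",ims["side"])[0]; s=s*(67/np.median(s[295:310]))
    return o+[cross(s,120,.012,.034,False)]
N=[M.T@nvec("top")]*4+[M.T@nvec("side")]
def fit(D,th):
    def f(q):
        e=[q[0]*np.cos(th+q[1]),q[0]*np.sin(th+q[1])]
        return np.concatenate([(N[j][0]*e[0]+N[j][2]*e[1]+q[2+j]-D[:,j])*(1 if j<4 else 2) for j in range(5)])
    return min((least_squares(f,[2.2,d,*D.mean(0)]) for d in(0,2,4)),key=lambda r:r.cost)
if __name__=="__main__":
    L=np.array([[-.0413,.029],[.0052,.0519],[.047,.022],[.0396,-.0299],[-.005,-.0477],[-.0446,-.0181],[-.0402,.0306]])
    c=least_squares(lambda q:np.hypot(*(L-q[:2]).T)-.05,[0,0]).x; print("centre",c)
    th=np.arctan2(*(L-c).T[::-1]); print(np.degrees(th).round(1))
    D=np.array([disp({k:cv2.imread(f"pics/m_{i}_{k}.png") for k in C}) for i in range(7)]); print(D.round(2))
    r=fit(D,th); d=np.degrees(r.x[1]); print("amp",r.x[0],"delta",d,"high at",(90-d)%360,"low at",(270-d)%360); print(r.fun.reshape(5,7).round(2))
    for js in([0,2],[1,3],[4]):
        f=lambda q:np.concatenate([q[0]*(N[j][0]*np.cos(th+q[1])+N[j][2]*np.sin(th+q[1]))+q[2+i]-D[:,j] for i,j in enumerate(js)])
        q=least_squares(f,[2.2,r.x[1],*D.mean(0)[js]]).x; print(js,q[0],90-np.degrees(q[1]))
E
python3 phase.py
```

```text
centre [0.00103219 0.00209008]
[ 147.6   85.2   23.4  -39.7  -96.9 -156.1  145.3]
[[-14.28  19.52 -15.47  18.71  23.88]
 [-15.71  18.12 -17.42  17.22  21.78]
 [-18.52  16.15 -19.38  14.84  20.78]
 [-18.43  16.12 -19.48  14.95  22.16]
 [-15.84  17.7  -17.76  16.76  24.19]
 [-14.38  19.36 -15.86  18.31  25.19]
 [-14.19  19.48 -15.44  18.53  23.9 ]]
amp 2.151849591212036 delta 195.61985669115526 high at 254.38014330884474 low at 74.38014330884474
[[ 0.05 -0.32  0.51  0.36 -0.49 -0.04 -0.07]
 [ 0.22 -0.18 -0.19 -0.22 -0.05  0.19  0.23]
 [-0.11  0.04  0.02  0.05  0.08  0.08 -0.17]
 [ 0.01 -0.29  0.1  -0.08 -0.13  0.22  0.16]
 [ 0.19 -0.07  0.04  0.01  0.03 -0.2  -0.  ]]
[0, 2] 2.29449318059161 -104.98354008168587
[1, 3] 1.9822185639130576 -106.91821616332948
[4] 2.1679086597608634 -105.39672019313056
```

The fits from both cameras agree: the high spot comes at a crank angle of about -105.5° and the low at 74.5°. The crank is at 145°, so carrying on the same way passes the low and then reaches the high.

Call:
play_rows([
  [0, 0.06, -0.065, 0, 0, 0],
  [0, 0.13, -0.11, 0, 0, 0],
  [0, 0.215, -0.137, 0, 0, 0],
  [0, 0.302, -0.141, 0, 0, 0],
  [0, 0.302, -0.141, 0, 0, 0],
])

```text
time: 14.9
ee_pos: [0.5887, -0.1179, 0.3202]
eef_rot: [0.625, 0.78, 0.0, 0.001]
ft_force: [3.0, 0.7, 10.2]
width: 0.0194
grip_force: 15.0
```

Call:
play_rows([
  [0, 0.085, 0.019, 0, 0, 0],
  [0, 0.162, 0.059, 0, 0, 0],
  [0, 0.226, 0.118, 0, 0, 0],
  [0, 0.273, 0.191, 0, 0, 0],
  [0, 0.273, 0.191, 0, 0, 0],
])

```text
time: 15.4
ee_pos: [0.6296, -0.1085, 0.2908]
eef_rot: [0.625, 0.781, 0.001, 0.003]
ft_force: [12.9, 0.6, 1.4]
width: 0.0197
grip_force: 15.1
```

Call:
play_rows([
  [0, 0.026, 0.083, 0, 0, 0],
  [0, 0.03, 0.17, 0, 0, 0],
  [0, 0.011, 0.255, 0, 0, 0],
  [0, -0.029, 0.332, 0, 0, 0],
  [0, -0.029, 0.332, 0, 0, 0],
])

```text
time: 15.9
ee_pos: [0.6228, -0.1102, 0.239]
eef_rot: [0.626, 0.78, -0.001, 0.0]
ft_force: [7.7, -2.5, -9.6]
width: 0.0195
grip_force: 15.0
```

Call:
play_rows([
  [0, -0.059, 0.064, 0, 0, 0],
  [0, -0.132, 0.111, 0, 0, 0],
  [0, -0.215, 0.137, 0, 0, 0],
  [0, -0.302, 0.141, 0, 0, 0],
  [0, -0.302, 0.141, 0, 0, 0],
])

```text
time: 16.4
ee_pos: [0.5788, -0.1198, 0.2208]
eef_rot: [0.625, 0.78, 0.001, 0.0]
ft_force: [-2.3, 1.6, 9.8]
width: 0.0192
grip_force: 15.0
```

```bash
python3 meas.py 7; python3 - <<'E'
from g import *
from bench import status
l=R.from_euler('z',-YAW).apply(status.read_state()["ee_pos"]-[X0,Y0,.2685])-[.00103,0,.00209]
t=np.arctan2(l[2],l[0]); h=np.radians(-105.5); print(np.degrees(t),(np.cos(h)-np.cos(t))/3,-(np.sin(h)-np.sin(t))/3)
E
```

```text
7 t 16.4 loc [-0.0051 -0.2141 -0.0477] r 0.048 th -96.09 w 0.0192 f [-2.3  1.6  9.8]
-96.62082165981417 -0.050646745014527546 -0.009900159296111507
```

Call:
play_rows([
  [0, -0.025, -0.003, 0, 0, 0],
  [0, -0.05, -0.01, 0, 0, 0],
  [0, -0.05, -0.01, 0, 0, 0],
  [0, -0.05, -0.01, 0, 0, 0],
])

```text
time: 16.9
ee_pos: [0.5726, -0.121, 0.2221]
eef_rot: [0.625, 0.781, 0.001, 0.001]
ft_force: [2.6, 1.4, 8.7]
width: 0.0193
grip_force: 15.0
```

```bash
python3 meas.py 8; python3 - <<'E'
from phase import *
D=np.array([disp({k:cv2.imread(f"pics/m_{i}_{k}.png") for k in C}) for i in range(9)]); print(D[7:].round(2))
L=np.array([[-.0413,.029],[.0052,.0519],[.047,.022],[.0396,-.0299],[-.005,-.0477],[-.0446,-.0181],[-.0402,.0306]])-[.00103,.00209]
from bench import status
l=R.from_euler('z',-YAW).apply(status.read_state()["ee_pos"]-[X0,Y0,.2685]); print(np.degrees(np.arctan2(l[2]-.00209,l[0]-.00103)))
E
```

```text
8 t 16.9 loc [-0.0115 -0.214  -0.0464] r 0.0478 th -103.88 w 0.0193 f [2.6 1.4 8.7]
[[-15.79  17.69 -17.75  16.79  24.26]
 [-15.63  18.   -17.4   17.07  24.64]]
-104.42407581286001
```

Call:
play_rows([
  [0, 0, 0, 0, 0, 0],
  [0, 0, 0, 0, 0, 0],
  [0, 0, 0, 0, 0, 0],
  [0, 0, 0, 0, 0, 0],
], fingers=0.1)

```text
time: 17.4
ee_pos: [0.5712, -0.1213, 0.2201]
eef_rot: [0.625, 0.78, -0.0, -0.0]
ft_force: [0.6, -0.3, 0.0]
width: 0.0426
grip_force: 0.0
```

Call:
play_rows([
  [0, 0, -0.1, 0, 0, 0],
  [0, 0, -0.3, 0, 0, 0],
  [0, 0, -0.6, 0, 0, 0],
  [0, 0, -0.9, 0, 0, 0],
  [0, 0, -0.95, 0, 0, 0],
])

```text
time: 17.9
ee_pos: [0.5723, -0.1222, 0.3694]
eef_rot: [0.626, 0.78, 0.003, 0.003]
ft_force: [0.2, 0.2, 0.1]
width: 0.0481
grip_force: 0.0
```

Call:
play_rows([
  [-0.2, 0, -0.2, 0, 0, 0],
  [-0.4, 0, -0.4, 0, 0, 0],
  [-0.5, 0, -0.4, 0, 0, 0],
  [-0.5, 0, -0.4, 0, 0, 0],
  [-0.5, 0, -0.4, 0, 0, 0],
])

```text
time: 18.4
ee_pos: [0.5877, -0.194, 0.4221]
eef_rot: [0.625, 0.78, -0.0, -0.001]
ft_force: [-0.9, 0.1, 0.1]
width: 0.0477
grip_force: 0.0
```

```bash
python3 meas.py 9; python3 - <<'E'
from phase import *
ims={k:cv2.imread(f"pics/m_9_{k}.png") for k in C}; print(np.round(disp(ims),2))
im=np.vstack([cv2.resize(np.hstack([ims["top"][170:330,210:490],ims["side"][150:310,170:450]]),None,fx=1.4,fy=1.4,interpolation=3), cv2.resize(ims["side"][175:245,230:360],(784,336),interpolation=3)])
cv2.imwrite("pics/fin.png",im)
# plunger reading from tip at roller top vs bar; crank angles projected
for t in(-95,-104.4,-115):
    a=np.radians(t); print(t,[proj(C[c],mid+M@np.array([.05*np.cos(a),-.244,.05*np.sin(a)])).round(1).tolist() for c in C])
E
```

```text
9 t 18.4 loc [-0.0122 -0.2885  0.1536] r 0.1541 th 94.54 w 0.0477 f [-0.9  0.1  0.1]
[-15.66  18.05 -17.42  17.13  24.62]
-95 [[[423.0, 218.4]], [[364.9, 296.5]]]
-104.4 [[[424.2, 222.2]], [[363.3, 298.5]]]
-115 [[[425.8, 226.2]], [[361.6, 300.2]]]
```

View pics/fin.png

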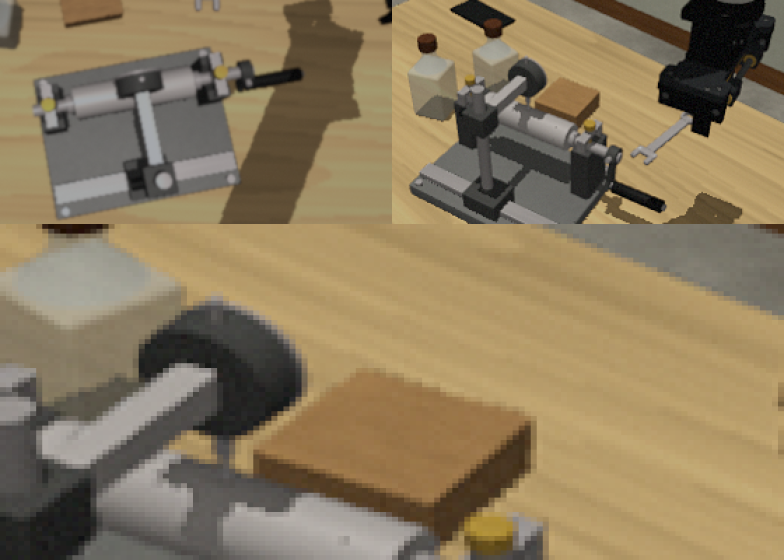

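The crank stayed at the high spot after release (handle end near (299,74) in the left view, edge readings unchanged). The plunger rests on the middle of the roller, the bystanders haven't moved, and the gripper is clear.

```bash
python3 -c "
from bench import job
print(job.close_job())"
```

```text
the job is handed in; nothing more can be done
None
```

The job is handed in at about 18 s. The plunger was centred on the roller and pushed in about half its travel (by arm height; the dial face was out of view). The crank was turned past the low point and let go about 1° from the high spot the camera fit gave, with the bottles, carton and spanner untouched.

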